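Lock the marker post into the scan plate

TASK

The 3D-scanning plate is missing one of its marker posts. Take the orange-capped post out of the white foam rest, line its key up with the slot in the empty orange-framed socket, push it fully home, and then give it a quarter turn (either way) so that it locks, and let go. Leave the blue-capped post in the rest and do not disturb the dark find on the plate.

Things in the scene. Friction and masses are not known exactly. Their poses are not given: they have to be found in the camera images.
- orange_head (a point): Centre of the 40 (x) x 24 (y) x 30 mm grip head of the loose black post with orange top and band; 0.2 kg, upright, z up, 110 mm tall. Grip from above across y. Below this point: shaft 20 mm thick to 69 mm, collar 52 mm across to 77, neck 12 mm to 87, key bar 42 (x) x 12 (y) to 95, parallel to the head's long side. A half turn leaves it the same. Its key stands in a foam pocket: lift it 20+ mm.
- socket (a point): Centre of the slot (54 mm along x, 22 mm along y, z up), on the socket's top face, 24 mm above the table. Fixed 90 mm square lug, pale metal top, orange frame, on the black scan plate's edge. Under its 6 mm cover is a 60 mm square chamber, 21 mm deep from the top. Lined up, the key drops in until the collar rests on top (head centre 77 mm above here). No stop or spring: it turns freely and stays.
- blue_head (a point): Same point on the blue-topped post, of the same shape; leave it. Both stand in a fixed white foam rest (200 x 90 x 30 mm), either way round, 110 mm apart in line with their long sides, collars resting on the foam, keys in 20 mm deep pockets.
- find_center (a point): Middle of the dark stone find (loose, about 95 x 50 x 60 mm, top about 95 mm above the table) on a white pad near the centre of the 260 mm round scan plate, about 190 mm from the socket along its +x. Leave it alone. Two fixed grey-topped posts stand on the plate, 286 mm from the socket.
There are look-alikes about, which are no part of the job. Leave any purple or red look-alike of the part that bears orange_head alone.

How it is judged (in metres and radians):
On the way, in this order (a step that is already met when the one before it is completed fails the run):
1. the orange post's key is lined up with the slot and pushed fully home (horizontal distance between orange_head and socket below 0.015 m and z of orange_head in the frame of socket below 0.083 m and angle between the x axis of orange_head and the x axis of socket, either way round below 0.4 rad), for 0.1 s.
2. it is turned a quarter turn while home (horizontal distance between orange_head and socket below 0.015 m and z of orange_head in the frame of socket below 0.083 m and angle between the x axis of orange_head and the x axis of socket, either way round above 1.13 rad), for 0.1 s.
At the end, for the whole second after the job is handed in: The orange post stands upright (7 deg) in the orange-framed socket, within 15 mm of its centre, collar down on it (5 mm), turned a quarter turn from the slot (within 25 deg) and released; the blue post is within 30 mm and the find within 20 mm of where they began (horizontal distance between orange_head and socket below 0.015 m and z of orange_head in the frame of socket between 0.07 and 0.082 m and angle between orange_head's own z axis and vertical below 0.12 rad and angle between the x axis of orange_head and the x axis of socket, either way round above 1.13 rad and distance of blue_head from where it was at the start of the episode below 0.03 m and distance of find_center from where it was at the start of the episode below 0.02 m); the robot touches nothing.
It fails at once if the blue post is lifted or shoved away (more than 30 mm) (distance of blue_head from where it was at the start of the episode above 0.03 m).
It fails at once if the find is disturbed (moved more than 20 mm) (distance of find_center from where it was at the start of the episode above 0.02 m).
It also fails if it takes over 42 s, if anything falls off the work surface, if the arm or the gripper's body presses on something with over 40 N, if the wrist force passes 120 N, or if a joint passes its speed limit or range.

ROBOT

A 6-joint arm with a two-finger parallel gripper is mounted at the origin on the work surface. World frame = base frame: x ahead of the robot, y to its left, z up, the work surface at z = 0. Lengths are in m, angles in degrees, forces in N, time in s.
With the tool pointing down it reaches from about 0.35 to 0.875 m from the base axis. Payload 4.2 kg.
Tool frame: the origin (TCP) lies where the fingers leave the gripper's body, on its centre line; the fingertips stand 70 mm ahead of it and the grasp point (between the pads) lies 51 mm ahead of it; z points along the fingers, y is the direction in which the jaws open and shut (so a half turn about z gives the same grasp; the last joint's range is limited). The gripper opens to 87 mm and grips with 3 to 60 N. Pads are 19 mm wide; open, the fingers measure 117 mm over their backs; the gripper's body (75 mm by 190 mm) begins 51 mm behind the grasp point.
Start: joints at [86.666, 22.042, 0.453, 0, -68.411, -14.817], TCP at [0.195, 0.594, 0.292] pointing down, gripper open.
Joint ranges: [-179.83, 179.83], [-69.29, 118.12], [-61.27, 80.66], [-181.25, 117.63], [-171.15, -9.14], [-177.46, 177.46]. Speed limits (degrees/s): [159.86, 159.86, 180, 180, 180, 180].

INTERFACE

Orientations are given as a 3x3 rotation matrix whose columns are the frame's x, y, z axes.
In Python, from station import sense, capture, camera_model, finish_job gives the robot as it stands.
- The arm moves only by the shell command python3 -m inch 'ROWS'. ROWS is JSON, a list of rows, each an object with "hand": the closure, from 0 (fully open) to 1 (shut); "slide": the shift along the world's x, y, z in cm, a list of three; "yaw": the turn about the world's z in rad. A call has 1 to 10 rows; each row is the pose to reach, as a shift and turn from the pose commanded when the call began; what a row does not reach only later rows make up. A row lasts 1/8 s, in which the tool goes at most 62.5 mm and 10.7 degrees, less where a joint would pass 70% of its speed; a pose out of reach is approached as far as the arm can. A call with a gripper value outside its range is refused whole. The fingers move at their own pace and stop on an object; the grip force is fixed at half the most. Time passes only in rows, so rows that repeat a pose let the fingers close. It gives the time, the measured TCP pose, the force and the opening at its end, in the units of the state.
- sense(): the state, without advancing time (a new reading comes with each control period).
- capture(name): name is "scene" or "side" or "wrist"; returns the picture (384x512x3 uint8, blue, green, red); there is no depth.
- camera_model(name): a dict with "mtx" (3x3 intrinsics, pixels), "xyz" and "orientation" of the camera in the world; the wrist camera has in their place "tool_from_camera" (4x4, takes a point from camera to tool coordinates, whose origin is the TCP and whose axes are the flange's). Camera axes: x right, y up, looking along -z (the intrinsics and any distortion apply to the point x, -y, -z); pixel columns grow to the right and rows downward; lengths in m; the calibration is good to about 2 mm. A picture is of the moment at which its call begins: read the wrist's pose just before it. camera_model takes no time and is no camera call.
- finish_job(): hands the job in, once; it reports no verdict.
The state is a dict: "time_s": time; "joints": joint angles; "joint_velocities": joint speeds; "effort": joint torques, N m; "tcp_pos": TCP position; "ee_rot": TCP orientation; "wrist_force": force on the tool from outside, world axes, zero at the start; "moment": the same for the moment, N m; "gripper_width": opening from 0.0 (shut) to 1.0 (fully open).
Only numpy, scipy, OpenCV 4.12 (cv2) and the standard library are available. Lean on these libraries where they do the work, as an engineer would, in place of code of your own. Each camera call takes 0.05 s, during which the arm holds its last target. There are 200 camera calls.

## Working session

There is one attempt and no reset: what is moved stays moved. The work goes in short steps, Python scripts to look and compute and a shell command to move; the robot and the scene stay as the last step left them, time stands still between calls to the robot, and variables do not carry over. Pictures are saved under pics/ and viewed, about 8 in all and at most 12, crops included, and the job is handed in when it is done.

```bash
mkdir -p pics; ls
cat > h.py <<'E'
import numpy as np,cv2
from station import *
def snap(n,f):
    s=sense(); im=capture(n); cv2.imwrite('pics/'+f,im); return s,im
def cam(n,s=None):
    m=camera_model(n); K=np.array(m['mtx'])
    if 'xyz' in m: return K,np.array(m['orientation']),np.array(m['xyz'])
    T=np.array(m['tool_from_camera']); R=np.array(s['ee_rot']); return K,R@T[:3,:3],np.array(s['tcp_pos'])+R@T[:3,3]
def ray(c,u,v):
    K,R,p=c; d=np.linalg.inv(K)@[u,v,1]; d=R@(d*[1,-1,-1]); return p,d/np.linalg.norm(d)
def onz(c,u,v,z):
    p,d=ray(c,u,v); return p+d*(z-p[2])/d[2]
def tri(*rs):
    A=sum(np.eye(3)-np.outer(d,d) for p,d in rs); b=sum((np.eye(3)-np.outer(d,d))@p for p,d in rs)
    x=np.linalg.solve(A,b); return x,[np.linalg.norm(np.cross(x-p,d)) for p,d in rs]
def proj(c,x):
    K,R,p=c; q=K@((R.T@(np.array(x)-p))*[1,-1,-1]); return q[:2]/q[2]
E
python3 - <<'E'
from h import *
import pickle
s,a=snap('scene','a.png'); _,b=snap('side','b.png'); s3,c=snap('wrist','c.png')
pickle.dump(s3,open('s3.pkl','wb'))
print(s3); 
for n in('scene','side','wrist'): print(camera_model(n))
E
```

```text
pics
{'time_s': 0.1, 'joints': array([ 8.66652307e+01,  2.20883827e+01,  3.89045808e-01, -2.32665371e-02,
       -6.84123848e+01, -1.48189612e+01]), 'joint_velocities': array([-0.02094006, -0.1078681 ,  0.2752077 ,  0.0991802 ,  0.07685131,
       -0.07382947]), 'effort': array([-2.33547980e-04, -3.91693640e+01,  1.87933230e+01,  4.23195899e+00,
        1.34301768e-02, -7.97368648e-05]), 'tcp_pos': array([0.19456585, 0.5935344 , 0.29126263]), 'ee_rot': array([[ 9.50177327e-01, -3.11709490e-01, -4.90378732e-04],
       [-3.11709847e-01, -9.50175388e-01, -1.92461570e-03],
       [ 1.33975177e-04,  1.98158208e-03, -9.99998028e-01]]), 'wrist_force': array([-0.27251044, -0.19362096,  0.94610285]), 'moment': array([-0.01292168,  0.00497915,  0.00993497]), 'gripper_width': 0.9980996474683301}
{'mtx': array([[441.7938041 ,   0.        , 251.57065123],
       [  0.        , 441.7938041 , 193.59937858],
       [  0.        ,   0.        ,   1.        ]]), 'xyz': array([1.04677031, 0.20487003, 0.95948578]), 'orientation': array([[-0.30133715, -0.81070302,  0.50195272],
       [ 0.95349979, -0.2
[... 276 characters left out ...]
 0.77963893]), 'orientation': array([[ 0.79328878,  0.4445173 , -0.41604961],
       [-0.60883462,  0.57507439, -0.54645206],
       [-0.00364792,  0.68679969,  0.72683758]])}
{'mtx': array([[295.97322539,   0.        , 251.32201056],
       [  0.        , 295.97322539, 190.43121677],
       [  0.        ,   0.        ,   1.        ]]), 'tool_from_camera': array([[-2.25516294e-04,  9.66339214e-01,  2.57271206e-01,
         7.05739930e-02],
       [ 9.99999380e-01, -6.26721906e-05,  1.11197344e-03,
         1.65276267e-04],
       [ 1.09066729e-03,  2.57271297e-01, -9.66338600e-01,
        -9.28471790e-02],
       [ 0.00000000e+00,  0.00000000e+00,  0.00000000e+00,
         1.00000000e+00]])}
```

View pics/a.png

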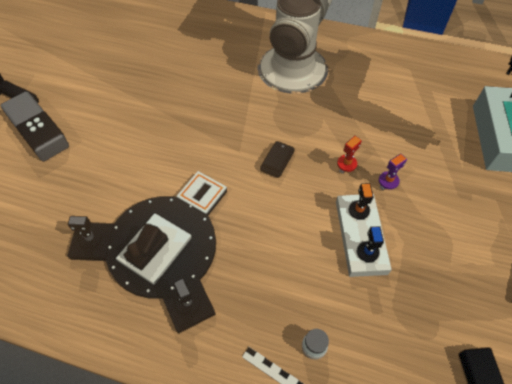

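View pics/b.png

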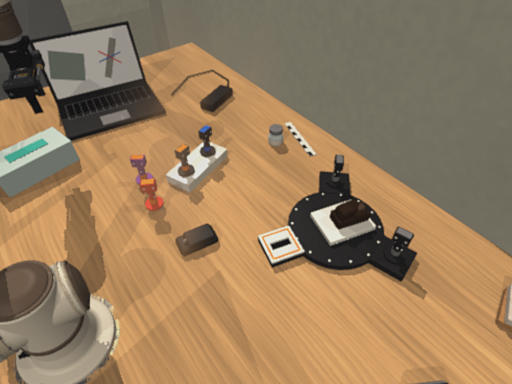

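View pics/c.png

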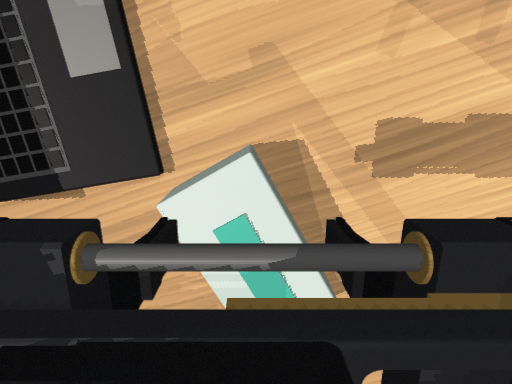

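The scene view shows four upright posts: black with an orange top in the white foam (365,192), black/blue in the foam (375,237), red (350,150) and purple (396,165). In the side view they are at (183,150), (206,133), (149,188) and (139,163). The black post in the foam fits the description. The empty orange-framed socket is at scene (202,191) and side (282,244). The wrist view shows only the laptop and a box. Next I'll enlarge the posts and the socket.

Run:
```python
from h import *
a=cv2.imread('pics/a.png');b=cv2.imread('pics/b.png')
def crop(i,x,y,w,h,k): return cv2.resize(i[y:y+h,x:x+w],None,fx=k,fy=k,interpolation=cv2.INTER_CUBIC)
t=np.hstack([crop(a,330,130,80,60*1+15,5)[:375],crop(b,120,115,80,75,5)])
o=np.zeros((600,800,3),np.uint8)
o[:300,:400]=crop(a,330,175,80,60,5); o[:300,400:]=crop(b,155,120,80,60,5)
o[300:,:400]=crop(a,165,160,80,60,5); o[300:,400:]=crop(b,240,215,80,60,5)
cv2.imwrite('pics/d.png',o)
```

```text
(no output)
```

View pics/d.png

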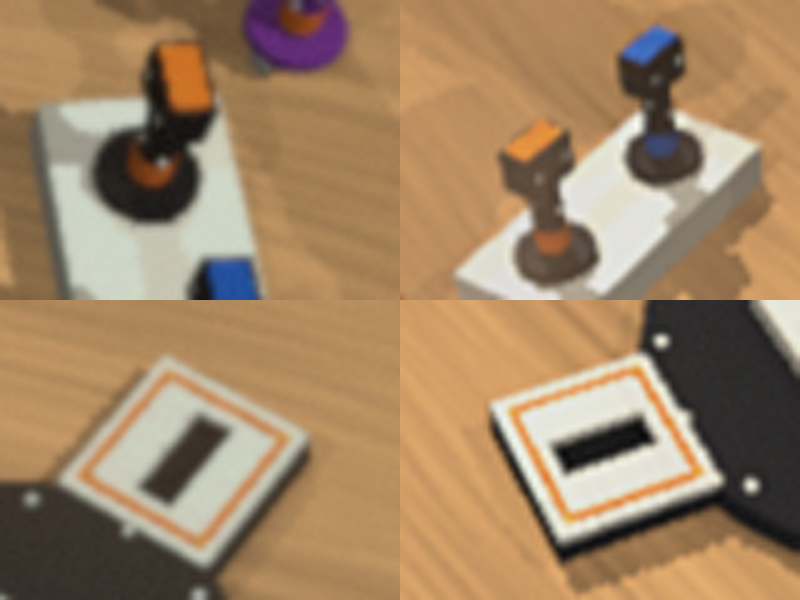

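The crop confirms the target: black post, orange top and band, standing in the foam. Its top corners are at scene crop (158,45),(200,43),(213,108),(173,112). The empty socket's slot is centred at crop (185,459).

Run:
```python
from h import *
A=cam('scene');B=cam('side')
fa=lambda o:[(o[0]+x/5,o[1]+y/5) for x,y in o[2]]
S={'top':(fa((330,175,[(158,45),(200,43),(213,108),(173,112)])),fa((155,120,[(103,150),(137,122),(172,132),(140,164)]))),
'slot':(fa((165,160,[(201,115),(230,132),(168,205),(140,187)])),fa((240,215,[(155,145),(245,115),(255,137),(165,173)]))),
'sock':(fa((165,160,[(168,57),(308,140),(207,267),(60,182)])),fa((240,215,[(92,105),(240,55),(322,182),(165,243)])))}
for n,(p,q) in S.items():
    m,k=np.mean(p,0),np.mean(q,0)
    x,r=tri(ray(A,*m),ray(B,*k)); print(n,x.round(4),np.round(r,4))
    for c,pp in((A,p),(B,q)):
        P=np.array([onz(c,*u,x[2])[:2] for u in pp]); e=np.roll(P,-1,0)-P
        print(P.mean(0).round(4),np.linalg.norm(e,axis=1).round(3),np.degrees(np.arctan2(e[:,1],e[:,0])).round(1))
```

```text
top [0.4655 0.287  0.1181] [0.0017 0.0017]
[0.4638 0.2882] [0.019 0.035 0.018 0.036] [ 110.6   19.   -66.1 -159.3]
[0.4662 0.2851] [0.03  0.024 0.033 0.027] [  20.6  -60.8 -154.3  113.9]
slot [ 0.5239 -0.0977  0.0191] [0.0007 0.0007]
[ 0.5232 -0.0971] [0.018 0.052 0.018 0.051] [  73.4  -16.2 -108.1  164.3]
[ 0.5246 -0.0983] [0.052 0.015 0.053 0.018] [ -15.8 -110.5  167.7   67.4]
sock [ 0.5235 -0.0978  0.0165] [0.001 0.001]
[ 0.5219 -0.0974] [0.09  0.087 0.091 0.091] [  72.8  -15.2 -105.2  164.5]
[ 0.5249 -0.0974] [0.087 0.091 0.089 0.093] [ -14.9 -103.4  166.4   75.4]
```

```bash
python3 -m inch '[{"hand":0,"slide":[27,-30.7,0],"yaw":0.7},{"hand":0,"slide":[27,-30.7,0],"yaw":0.7},{"hand":0,"slide":[27,-30.7,0],"yaw":0.7},{"hand":0,"slide":[27,-30.7,0],"yaw":0.7},{"hand":0,"slide":[27,-30.7,0],"yaw":0.7},{"hand":0,"slide":[27,-30.7,0],"yaw":0.7},{"hand":0,"slide":[27,-30.7,0],"yaw":0.7},{"hand":0,"slide":[27,-30.7,0],"yaw":0.7},{"hand":0,"slide":[27,-30.7,0],"yaw":0.7},{"hand":0,"slide":[27,-30.7,0],"yaw":0.7}]'
python3 - <<'E'
from h import *
import pickle
s,c=snap('wrist','e.png'); pickle.dump(s,open('s.pkl','wb'))
cv2.imwrite('pics/e2.png',cv2.resize(c[60:320,100:450],None,fx=2.2,fy=2.2,interpolation=cv2.INTER_CUBIC))
R=s['ee_rot'];print(s['joints'].round(1),s['tcp_pos'].round(4),np.degrees(np.arctan2(R[1,1],R[0,1])))
print('purple',tri(ray(cam('scene'),399,161),ray(cam('side'),139,159)),'red',tri(ray(cam('scene'),352,143),ray(cam('side'),149,184)))
print('pred',proj(cam('wrist',s),(.4655,.287,.122)))
E
```

```text
time_s: 1.4
tcp_pos: [0.4641, 0.2877, 0.2922]
ee_rot: [[0.927, 0.375, -0.0], [0.375, -0.927, 0.0], [-0.0, -0.0, -1.0]]
wrist_force: [0.3, -0.3, 0.2]
gripper_width: 1.001
[ 48.8  14.4 -10.7  -0.  -64.9  63.2] [0.4641 0.2877 0.2922] -67.9552539974246
purple (array([0.34916338, 0.34615649, 0.0997379 ]), [np.float64(0.0033802831961956318), np.float64(0.0033802831961955208)]) red (array([0.32696424, 0.22997469, 0.10034048]), [np.float64(0.0014481601999186894), np.float64(0.0014481601999187087)])
pred [252.47302399 189.84935546]
```

View pics/e2.png

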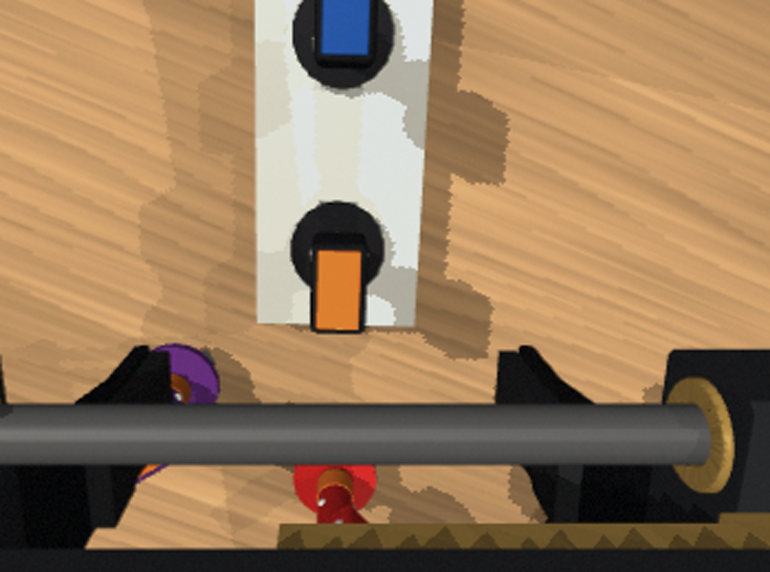

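The wrist view agrees to about 2 mm: orange top centre at (254,192), predicted (252,190). The long side lines up with the tool to about 1°, and the red and purple posts are clear of the fingers. I'll go down and grip.

```bash
python3 -m inch '[{"hand":0,"slide":[0,-0.25,-5],"yaw":0},{"hand":0,"slide":[0,-0.25,-10],"yaw":0},{"hand":0,"slide":[0,-0.25,-13.2],"yaw":0},{"hand":0,"slide":[0,-0.25,-13.2],"yaw":0},{"hand":1,"slide":[0,-0.25,-13.2],"yaw":0},{"hand":1,"slide":[0,-0.25,-13.2],"yaw":0},{"hand":1,"slide":[0,-0.25,-13.2],"yaw":0},{"hand":1,"slide":[0,-0.25,-13.2],"yaw":0},{"hand":1,"slide":[0,-0.25,-13.2],"yaw":0},{"hand":1,"slide":[0,-0.25,-13.2],"yaw":0}]'
```

```text
time_s: 2.7
tcp_pos: [0.4647, 0.2844, 0.1603]
ee_rot: [[0.927, 0.374, -0.0], [0.374, -0.927, -0.0], [-0.0, -0.0, -1.0]]
wrist_force: [1.0, 0.0, -0.2]
gripper_width: 0.4
```

The opening is 35 mm, so the fingers are still closing.

```bash
python3 -m inch '[{"hand":1,"slide":[0,0,0],"yaw":0},{"hand":1,"slide":[0,0,0],"yaw":0},{"hand":1,"slide":[0,0,0],"yaw":0},{"hand":1,"slide":[0,0,0],"yaw":0},{"hand":1,"slide":[0,0,0],"yaw":0},{"hand":1,"slide":[0,0,0],"yaw":0}]'
```

```text
time_s: 3.45
tcp_pos: [0.4646, 0.2844, 0.1602]
ee_rot: [[0.927, 0.374, -0.0], [0.374, -0.927, 0.0], [-0.0, -0.0, -1.0]]
wrist_force: [0.4, 0.6, -0.5]
gripper_width: 0.274
```

The opening of 23.8 mm matches the head, so it is gripped. Now lift straight up and carry it to above the socket.

```bash
python3 -m inch '[{"hand":1,"slide":[0,0,3],"yaw":0},{"hand":1,"slide":[0,0,6],"yaw":0},{"hand":1,"slide":[0,0,9],"yaw":0},{"hand":1,"slide":[0,0,12],"yaw":0},{"hand":1,"slide":[0.7,-5,12],"yaw":-0.08},{"hand":1,"slide":[1.4,-10,12],"yaw":-0.16},{"hand":1,"slide":[2.2,-15,12],"yaw":-0.25},{"hand":1,"slide":[3,-20,12],"yaw":-0.35},{"hand":1,"slide":[3.8,-25,12],"yaw":-0.43},{"hand":1,"slide":[4.6,-30,12],"yaw":-0.52}]' && python3 -m inch '[{"hand":1,"slide":[0.7,-4,0],"yaw":-0.07},{"hand":1,"slide":[1.0,-6.5,0],"yaw":-0.1},{"hand":1,"slide":[1.3,-8.2,0],"yaw":-0.13},{"hand":1,"slide":[1.3,-8.2,0],"yaw":-0.13},{"hand":1,"slide":[1.3,-8.2,0],"yaw":-0.13}]'
python3 - <<'E'
from h import *
import pickle
s,w=snap('wrist','f_w.png');s2,a=snap('scene','f_a.png');s3,b=snap('side','f_b.png'); pickle.dump(s,open('s.pkl','wb'))
A=cam('scene');B=cam('side');W=cam('wrist',s)
t=s['tcp_pos'];print(t,s['gripper_width'])
for n,c in(('A',A),('B',B),('W',W)): print(n,'sock',proj(c,(.5235,-.0977,.024)),'top',proj(c,t-[0,0,.036]),'collar bottom',proj(c,t-[0,0,.128]))
o=np.zeros((600,800,3),np.uint8)
crop=lambda i,x,y,w,h:cv2.resize(i[y:y+h,x:x+w],(400,300),interpolation=cv2.INTER_CUBIC)
o[:300,:400]=crop(a,140,110,120,90);o[:300,400:]=crop(b,220,180,120,90)
o[300:,200:600]=crop(w,150,60,200,150)
cv2.imwrite('pics/f.png',o)
E
```

```text
time_s: 4.7
tcp_pos: [0.5102, -0.0174, 0.2798]
ee_rot: [[0.99, -0.139, -0.001], [-0.139, -0.99, -0.0], [-0.001, 0.0, -1.0]]
wrist_force: [0.0, -0.4, -2.7]
gripper_width: 0.276
time_s: 5.32
tcp_pos: [0.5235, -0.0971, 0.28]
ee_rot: [[0.965, -0.263, -0.001], [-0.263, -0.965, 0.0], [-0.001, -0.0, -1.0]]
wrist_force: [-0.2, 0.9, -2.3]
gripper_width: 0.274
[ 0.5234982  -0.09710053  0.28003948] 0.27350752740964546
A sock [201.52628613 190.8681507 ] top [191.01094287 134.57847062] collar bottom [195.99044514 160.70589777]
B sock [280.68617344 242.408034  ] top [285.12820333 181.7339063 ] collar bottom [282.99324565 209.87588451]
W sock [252.00686883 172.22580946] top [251.25209372 263.10452221] collar bottom [251.42740343 204.89007378]
```

View pics/f.png

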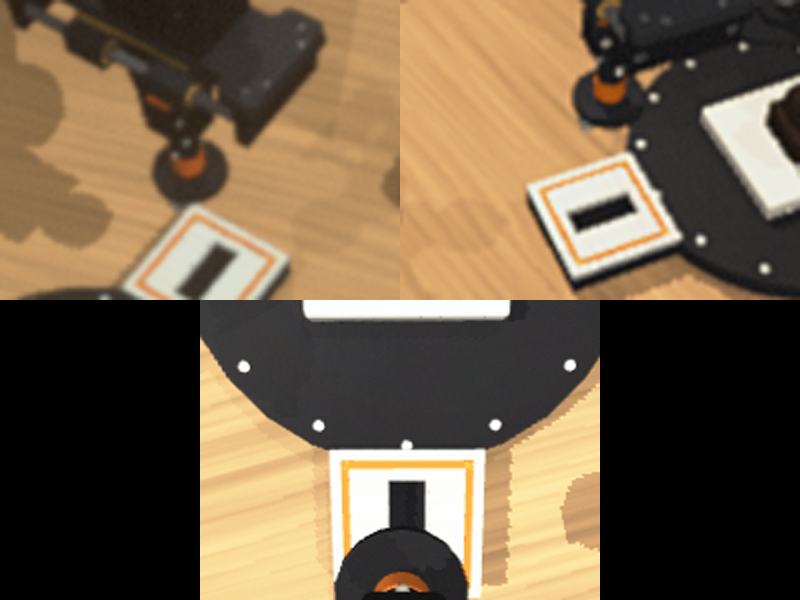

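Wrist view: the slot is centred on column 253.5 with its far end at row 150.5. The lug's far edge is at row 135. The collar is centred on column 250.8 with its far edge at row 173.5. I'll work out the offset between post and slot.

Run:
```python
from h import *
import pickle
s=pickle.load(open('s.pkl','rb'));W=cam('wrist',s);t=s['tcp_pos'];R=s['ee_rot']
f=lambda u,v,z:(R.T@(onz(W,u,v,z)-t))[:2].round(4)
print('slot far (exp +.027)',f(253.5,150.5,.024),'lug far(+.045)',f(253.5,135,.024),'plate',f(253.5,135,.02))
print('collar far (+.026)',f(250.75,173.5,t[2]-.120),'L',f(217.5,205,t[2]-.12),'R',f(284,205,t[2]-.12))
for n,u,v in(('A',140+190/400*120,110+178*.3),('B',220+207*.3,180+100*.3)):
  x=onz(cam({'A':'scene','B':'side'}[n]),u,v,t[2]-.12);print(n,'collar top',(R.T@(x-t))[:2])
print('new side slot', onz(cam('side'),220+202*.3,180+212*.3,.024), 'scene lug? slot', onz(cam('scene'),202,188.6,.024)[:2])
```

```text
slot far (exp +.027) [0.0264 0.0024] lug far(+.045) [0.0444 0.0023] plate [0.044  0.0024]
collar far (+.026) [ 0.0268 -0.0005] L [ 0.0025 -0.0256] R [0.0025 0.0246]
A collar top [ 0.00903829 -0.01056065]
B collar top [-0.0053156   0.00571968]
new side slot [ 0.52089172 -0.10044744  0.024     ] scene lug? slot [ 0.51684093 -0.09897795]
```

```bash
python3 -m inch '[{"hand":1,"slide":[-0.2,-0.25,-4],"yaw":0},{"hand":1,"slide":[-0.2,-0.25,-7],"yaw":0},{"hand":1,"slide":[-0.2,-0.25,-9.5],"yaw":0},{"hand":1,"slide":[-0.2,-0.25,-9.5],"yaw":0},{"hand":1,"slide":[-0.2,-0.25,-9.5],"yaw":0}]'
python3 - <<'E'
from h import *
import pickle
s,w=snap('wrist','g_w.png');s2,a=snap('scene','g_a.png');s3,b=snap('side','g_b.png'); pickle.dump(s,open('s.pkl','wb'))
o=np.zeros((600,800,3),np.uint8)
crop=lambda i,x,y,w,h:cv2.resize(i[y:y+h,x:x+w],(400,300),interpolation=cv2.INTER_CUBIC)
o[:300,:400]=crop(a,160,140,80,60);o[:300,400:]=crop(b,240,210,80,60)
o[300:,200:600]=crop(w,150,60,200,150)
cv2.imwrite('pics/g.png',o)
E
```

```text
time_s: 6.1
tcp_pos: [0.5226, -0.0998, 0.1864]
ee_rot: [[0.965, -0.263, 0.002], [-0.263, -0.965, -0.0], [0.002, -0.0, -1.0]]
wrist_force: [-0.5, 0.1, -1.5]
gripper_width: 0.28
```

View pics/g.png

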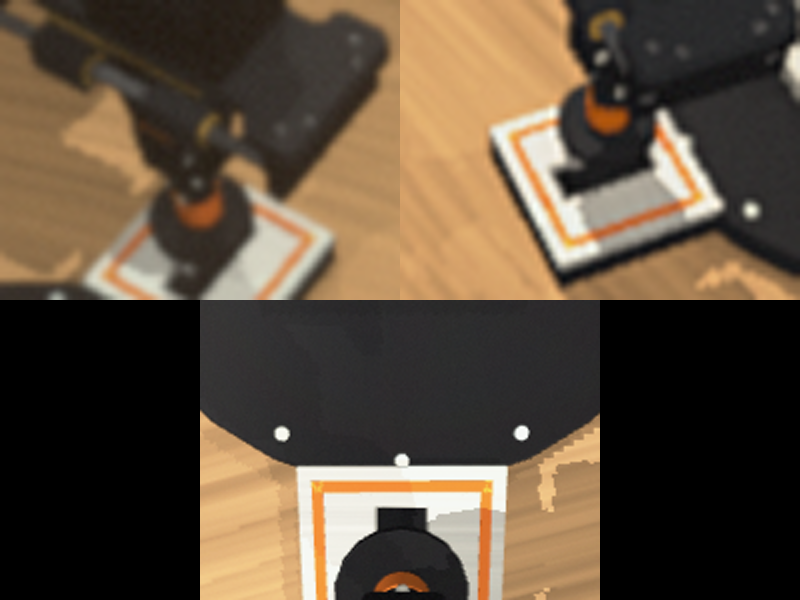

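The slot (column 402 in the crop) and collar (401.5) now line up. I'll push the post down in small steps.

```bash
python3 - <<'E'
from h import *
import pickle
s=pickle.load(open('s.pkl','rb'));W=cam('wrist',s);t=s['tcp_pos'];R=s['ee_rot']
f=lambda u,v,z:(R.T@(onz(W,u,v,z)-t))[:2].round(4)
print(t,f(251,164,.024),f(251,143,.024),f(250.75,173.7,t[2]-.12))
E
python3 -m inch '[{"hand":1,"slide":[0,0,-0.8],"yaw":0},{"hand":1,"slide":[0,0,-1.6],"yaw":0},{"hand":1,"slide":[0,0,-2.2],"yaw":0},{"hand":1,"slide":[0,0,-2.6],"yaw":0},{"hand":1,"slide":[0,0,-2.6],"yaw":0}]'
```

```text
[ 0.52257953 -0.0998119   0.18644876] [ 0.0265 -0.0004] [ 0.0446 -0.0004] [ 0.0266 -0.0005]
time_s: 6.88
tcp_pos: [0.5215, -0.1001, 0.1588]
ee_rot: [[0.965, -0.264, -0.001], [-0.264, -0.965, -0.0], [-0.001, 0.0, -1.0]]
wrist_force: [-0.5, -0.3, -2.1]
gripper_width: 0.271
```

The key has gone well into the slot (TCP at 0.159) with no contact force. I'll finish the descent slowly.

```bash
python3 -m inch '[{"hand":1,"slide":[0,0,-0.2],"yaw":0},{"hand":1,"slide":[0,0,-0.4],"yaw":0},{"hand":1,"slide":[0,0,-0.5],"yaw":0},{"hand":1,"slide":[0,0,-0.5],"yaw":0}]'
```

```text
time_s: 7.38
tcp_pos: [0.5217, -0.1001, 0.1543]
ee_rot: [[0.965, -0.264, 0.0], [-0.264, -0.965, -0.0], [0.0, -0.0, -1.0]]
wrist_force: [-0.2, -0.3, -2.3]
gripper_width: 0.278
```

```bash
python3 -m inch '[{"hand":1,"slide":[0,0,-0.1],"yaw":0},{"hand":1,"slide":[0,0,-0.2],"yaw":0},{"hand":1,"slide":[0,0,-0.2],"yaw":0}]'
```

```text
time_s: 7.75
tcp_pos: [0.5221, -0.1, 0.154]
ee_rot: [[0.965, -0.263, 0.001], [-0.263, -0.965, -0.0], [0.001, -0.0, -1.0]]
wrist_force: [-2.3, 2.3, 8.3]
gripper_width: 0.272
```

It rests firmly at TCP z 0.154, exactly as predicted, with 8 N of contact. Now the quarter turn.

```bash
python3 -m inch '[{"hand":1,"slide":[0,0,0.05],"yaw":-0.17},{"hand":1,"slide":[0,0,0.05],"yaw":-0.34},{"hand":1,"slide":[0,0,0.05],"yaw":-0.51},{"hand":1,"slide":[0,0,0.05],"yaw":-0.68},{"hand":1,"slide":[0,0,0.05],"yaw":-0.85},{"hand":1,"slide":[0,0,0.05],"yaw":-1.02},{"hand":1,"slide":[0,0,0.05],"yaw":-1.19},{"hand":1,"slide":[0,0,0.05],"yaw":-1.36},{"hand":1,"slide":[0,0,0.05],"yaw":-1.53},{"hand":1,"slide":[0,0,0.05],"yaw":-1.57}]' && python3 -m inch '[{"hand":1,"slide":[0,0,0],"yaw":0},{"hand":1,"slide":[0,0,0],"yaw":0}]'
```

```text
time_s: 9.0
tcp_pos: [0.5225, -0.1006, 0.154]
ee_rot: [[-0.264, -0.965, 0.002], [-0.965, 0.264, -0.001], [0.0, -0.003, -1.0]]
wrist_force: [-0.4, -1.7, 3.9]
gripper_width: 0.28
time_s: 9.25
tcp_pos: [0.5226, -0.1005, 0.1539]
ee_rot: [[-0.261, -0.965, 0.002], [-0.965, 0.261, -0.001], [0.0, -0.003, -1.0]]
wrist_force: [0.1, -2.0, 5.5]
gripper_width: 0.274
```

Turned 90°, with low forces. Now release fully and retreat upward.

```bash
python3 -m inch '[{"hand":0,"slide":[0,0,0],"yaw":0},{"hand":0,"slide":[0,0,0],"yaw":0},{"hand":0,"slide":[0,0,0],"yaw":0},{"hand":0,"slide":[0,0,0],"yaw":0},{"hand":0,"slide":[0,0,0],"yaw":0},{"hand":0,"slide":[0,0,0],"yaw":0},{"hand":0,"slide":[0,0,0],"yaw":0},{"hand":0,"slide":[0,0,0],"yaw":0}]' && python3 -m inch '[{"hand":0,"slide":[0,0,2],"yaw":0},{"hand":0,"slide":[0,0,5],"yaw":0},{"hand":0,"slide":[0,0,9],"yaw":0},{"hand":0,"slide":[0,0,14],"yaw":0},{"hand":0,"slide":[-5,5,16],"yaw":0},{"hand":0,"slide":[-5,10,16],"yaw":0},{"hand":0,"slide":[-5,15,16],"yaw":0},{"hand":0,"slide":[-5,15,16],"yaw":0},{"hand":0,"slide":[-5,15,16],"yaw":0}]'
python3 - <<'E'
from h import *
s2,a=snap('scene','k_a.png');s3,b=snap('side','k_b.png')
o=np.zeros((600,800,3),np.uint8)
crop=lambda i,x,y,w,h:cv2.resize(i[y:y+h,x:x+w],(400,300),interpolation=cv2.INTER_CUBIC)
o[:300,:400]=crop(a,160,130,80,60);o[:300,400:]=crop(b,240,200,80,60)
o[300:,:400]=crop(a,60,130,360,270)[:300];o[300:,400:]=crop(b,120,110,300,225)
cv2.imwrite('pics/k.png',o)
for n,c in(('scene',cam('scene')),('side',cam('side'))): print(n,proj(c,(.522,-.1,.116)),proj(c,(.522,-.1,.032)))
E
```

```text
time_s: 10.25
tcp_pos: [0.5217, -0.1001, 0.1528]
ee_rot: [[-0.263, -0.965, 0.0], [-0.965, 0.263, 0.0], [-0.0, -0.0, -1.0]]
wrist_force: [0.0, 0.3, -0.7]
gripper_width: 0.992
time_s: 11.38
tcp_pos: [0.4715, 0.0498, 0.3127]
ee_rot: [[-0.262, -0.965, -0.0], [-0.965, 0.262, -0.0], [0.0, 0.0, -1.0]]
wrist_force: [0.2, -0.3, -0.5]
gripper_width: 0.998
scene [196.80650528 169.05120404] [200.5514819  188.43780526]
side [282.55365417 220.73780611] [280.95714462 241.4442463 ]
```

View pics/k.png

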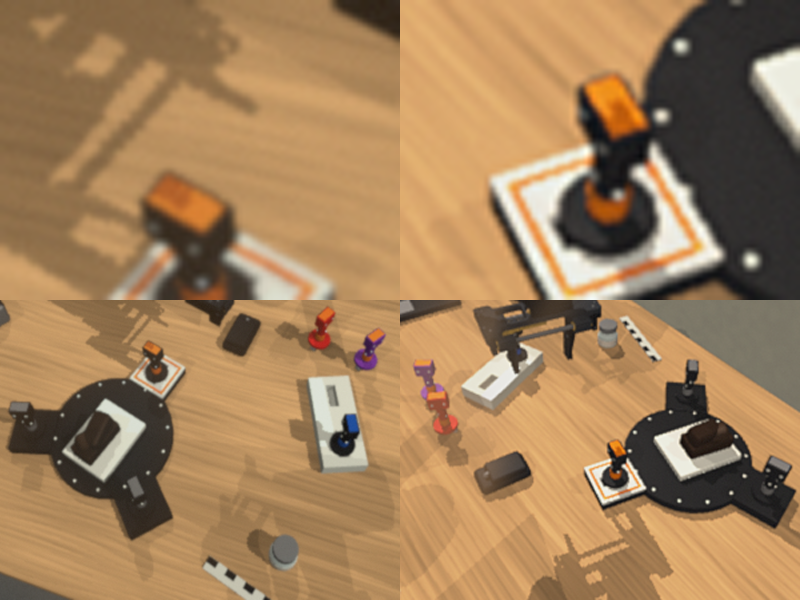

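The post stands upright in the middle of the orange frame, collar down on the plate, and its head is turned across the slot. The blue post and the find look where they were, and the arm is clear. Handing in.

```bash
python3 -c "
from station import *
print(finish_job())"
```

```text
the job is handed in; nothing more can be done
None
```

The orange-capped post is in the orange-framed socket, pushed fully home, turned a quarter turn and released. I handed the job in at about 11.5 s of the 42 s limit; no verdict was reported.

**What I did:** I lifted the post from the foam and shifted it about 3 mm after a wrist-camera check. I then lowered the key through the slot until the collar bottomed, turned it 90°, opened the gripper and moved the arm away.

**Seating:** The collar met the socket at a TCP height of 0.154 m, as calculated beforehand, with about 8 N of contact. The wrist forces I read stayed below 10 N throughout.

**Final pictures:** The post is upright and centred in the frame, with its head across the slot. By eye, the blue post and the find have not moved. The fingers are fully open and well clear.

**Disagreements:** My two-view heights came out 4–5 mm below the text's values (post top 0.118 m against 0.122 m, socket face 0.019 m against 0.024 m), so I used the text's heights. Rough readings of the carried post's collar from the two fixed cameras were off by 8–14 mm, so I relied on the wrist camera for the final alignment.

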